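# Lower the ratchet-held splash guard over the grinding wheel

## Task

The splash guard of the stone grinder is held up by a ratchet. Press the pawl's paddle all the way down with a fingertip so that the pawl comes free of the teeth and stays free, then push the pad at the end of the guard arm steadily down, without slamming it, until the guard is fully down over the wheel. Only press and push: do not raise the guard, do not lift or disturb the loose things around it, and leave the pawl free.

Things in the scene. Friction and masses are not known exactly. Their poses are not given: they have to be found in the camera images.
- stand: fixed grey bench grinder, base plate 250 x 340 x 12 mm. Origin on the table, below the plane in which guard arm and pawl swing; x to the motor (away from the robot), y along the arm from pawl to wheel, z up. In this frame, mm: wheel 150 across at (0, 80, 95), axis x; motor behind it to x = 197; bracket plate x -30 to -22, y -107 to -22, up to z = 217. Loose things near it stay below z = 65
- guard (a joint): angle of the guard arm about its hinge (axis = stand x), rad. 0: fully down on its stop, arm level over the wheel; positive: raised. Starts between 0.50 and 0.545. Friction holds it where it is left; once the pawl is free about 2 to 5 N down on the push pad moves it. With the pawl engaged it is blocked at about 0.47 to 0.43
- push_pad (a point): centre of the top face of the push pad, an aluminium plate 50 mm (stand x) by 40 mm (along the arm) by 8 mm at the arm's free end, beyond the hood. Circles about guard_hinge; relative to it, in the stand frame, y = 215 cos a - 10 sin a, z = 215 sin a + 10 cos a mm, a = joint guard. z axis: the pad's normal. 210 mm above the table when the guard is down
- guard_hinge (a point): hinge axis of the guard arm, at (0, -40, 200) mm in the stand frame, 200 mm above the table; axes as the stand
- pawl (a joint): angle of the bell-crank pawl about its pivot (axis = stand x), rad. 0 (start): nose in the teeth, guard locked; grows as the paddle is pressed down; clear of the teeth from about 0.15; 0.24: paddle fully down on its stop. Stiff pivot: stays where it is left; about 3 to 8 N down on the paddle moves it
- paddle (a point): centre of the top face of the pawl's paddle, a steel plate 46 mm (stand x) by 36 mm (y) by 6 mm at the end away from the wheel, 165 mm above the table at the start, free space below. Relative to pawl_pivot, in the stand frame, y = -90 cos b - 45 sin b, z = 45 cos b - 90 sin b mm, b = joint pawl (fully down: 23 mm lower, 8 mm further to -y)
- pawl_pivot (a point): pivot axis of the pawl, at (0, -85, 120) mm in the stand frame, 120 mm above the table; axes as the stand
- stone_slab: loose flat stone slab, 55 x 85 x 10 mm, lying on the table on the robot's side of the grinder; origin at the centre of its underside; bystander
- dressing_stick: loose dark abrasive dressing stick, 26 x 140 x 26 mm, lying on the table on the robot's side of the grinder; origin at the centre of its underside; bystander
- oil_jar: loose amber jar with steel cap, 44 mm across, 50 mm tall, on the grinder's base plate; origin at the centre of its underside; bystander
- stone_rough: loose reddish rough stone, 52 mm across, 36 mm tall, on the grinder's base plate; origin at the centre of its underside; bystander
- water_bottle: loose clear bottle, 66 mm across, 170 mm tall, on the table at the left; origin at the centre of its underside; bystander
- brush: loose hand brush lying on the table at the right; origin under its middle; bystander
- stone_big: loose pale stone, 76 mm across, 52 mm tall, on the table at the right; origin at the centre of its underside; bystander
- dop_cup: loose empty steel cup, 70 mm across, 70 mm tall, on the table at the left; origin at the centre of its underside; bystander

How it is judged (in metres and radians):
On the way, in this order (a step that is already met when the one before it is completed fails the run):
1. the paddle is pressed down and the pawl is clear of the teeth while the guard is still up (value of joint pawl above 0.17 rad and value of joint guard above 0.4 rad), for 0.1 s.
2. with the pawl free, the guard arm is pushed fully down (value of joint guard below 0.05 rad and value of joint pawl above 0.15 rad), for 0.2 s.
At the end, for the whole second after the job is handed in: The guard arm is within 0.05 rad (about 10 mm at its end) of its lower stop and at rest, and the pawl is still clear of the teeth (beyond 0.15 rad) (all of step 2 and velocity of joint guard between -0.05 and 0.05 rad/s); the robot touches nothing.
It fails at once if the guard is slammed down (faster than 2.5 rad/s) (velocity of joint guard below -2.5 rad/s).
It fails at once if the guard arm is raised above where it started (beyond 0.62 rad) (value of joint guard above 0.62 rad).
It fails at once if a loose bystander is lifted or displaced by more than 15 mm (distance of any of stone_slab, dressing_stick, oil_jar, stone_rough, water_bottle, brush, stone_big, dop_cup from where it was at the start of the episode above 0.015 m).
It also fails if it takes over 48 s, if anything falls off the work surface, if the arm or the gripper's body presses on something with over 40 N, if the wrist force passes 120 N, or if a joint passes its speed limit or range.

## Robot

A 6-joint arm with a two-finger parallel gripper is mounted at the origin on the work surface. World frame = base frame: x ahead of the robot, y to its left, z up, the work surface at z = 0. Lengths are in mm, angles in degrees, forces in N, time in s.
With the tool pointing down it reaches from about 350 to 850 mm from the base axis. Payload 8.1 kg.
Tool frame: the origin (TCP) lies between the finger pads; the fingertips stand 22 mm ahead of it and the grasp point (between the pads) lies 3 mm ahead of it; z points along the fingers, y is the line along which they close (so a half turn about z gives the same grasp; the last joint's range is limited). The gripper opens to 85 mm and grips with 20 to 120 N. Pads are 22 mm wide; open, the fingers measure 114 mm over their backs; the gripper's body (76 mm by 85 mm) begins 54 mm behind the grasp point. The pads swing forward as they close: fully open they stand 13 mm farther back than shut.
Start: joints at [-68.835, 7.471, 85.268, -0, 87.261, -4.893], TCP at [263.589, -539.005, 253.292] pointing down, gripper open.
Joint ranges: [-169.43, 169.43], [-51.17, 129.36], [1.28, 143.12], [-76.62, 256.62], [0, 156.53], [-152.29, 152.29]. Speed limits (degrees/s): [136.94, 136.94, 159.86, 180, 180, 180].

## Interface

Orientations are given as [roll, pitch, yaw] about the fixed x, y, z axes, in that order (R = Rz(yaw) Ry(pitch) Rx(roll)).
In Python, from bench import sense, snapshot, calibration, hand_in gives the robot as it stands.
- The arm moves only by the shell command python3 -m crank 'ROWS' [FORCE]. ROWS is JSON, a list of rows, each a list of 5 numbers: the shift along the tool's x, y, z in cm, then the turn about the tool's z in rad, then the finger opening in cm, from 0 to 8.54. A call has 1 to 20 rows; each row is the pose to reach, as a shift and turn from the pose commanded when the call began, along the tool's axes at that moment; what a row does not reach only later rows make up. A row lasts 1/10 s, in which the tool goes at most 50 mm and 8.59 degrees, less where a joint would pass 70% of its speed; a pose out of reach is approached as far as the arm can. A call with a gripper value outside its range is refused whole. The fingers move at their own pace and stop on an object; FORCE is the grip in N (left out, the last holds). Time passes only in rows, so rows that repeat a pose let the fingers close. It gives the time, the measured TCP pose, the force, the opening and the grip force at its end, in the units of the state.
- sense(): the state, without advancing time (a new reading comes with each control period).
- snapshot(name): name is "side" or "top"; returns (picture, depth): 384x512x3 uint8, red, green, blue; 384x512 float32, mm along the optical axis (not along the pixel's ray), 0 where there is no reading.
- calibration(name): a dict with "fovy" (degrees; the focal length in pixels is half the picture's height over the tangent of half this angle, whatever the lens; pixels are square), "cx", "cy" (the principal point, pixels), "k1" (the pictures are not rectified: a ray, as slopes to the right and down, at radius r is drawn at 1 + k1 r^2 times it, then the intrinsics apply), "rvec" (rotation vector, rad) and "tvec" (3), from world to camera coordinates, as OpenCV has them. Camera axes: x right, y down, z forward; pixel columns grow to the right and rows downward; lengths in mm; the calibration is good to about 2 mm. A picture is of the moment at which its call begins. calibration takes no time and is no camera call.
- hand_in(): hands the job in; it is judged then, once.
The state is a dict: "time": time; "joint_pos": joint angles; "qd": joint speeds; "joint_efforts": joint torques, N m; "tool_pos": TCP position; "tcp_rot": TCP orientation; "ft_force": force on the tool from outside, world axes, zero at the start; "wrist_torque": the same for the moment, N m; "finger_gap": finger opening in mm; "grip_force": force on a finger pad.
Only numpy, scipy, OpenCV 4.12 (cv2) and the standard library are available. Lean on these libraries where they do the work, as an engineer would, in place of code of your own. Each camera call takes 0.05 s, during which the arm holds its last target. There are 200 camera calls.

## Working session

There is one attempt and no reset: what is moved stays moved. The work goes in short steps, Python scripts to look and compute and a shell command to move; the robot and the scene stay as the last step left them, time stands still between calls to the robot, and variables do not carry over. Pictures are saved under pics/ and viewed, at most 10 in all, crops included, and the job is handed in when it is done.

```bash
mkdir -p pics
cat > h.py <<'E'
import numpy as np, cv2
from bench import sense, snapshot, calibration
def cloud(name, depth):
    c=calibration(name); H,W=depth.shape
    f=H/2/np.tan(np.radians(c["fovy"])/2)
    v,u=np.mgrid[:H,:W].astype(float)
    xd=(u-c["cx"])/f; yd=(v-c["cy"])/f
    x,y=xd.copy(),yd.copy()
    for _ in range(8):
        s=1+c["k1"]*(x*x+y*y); x,y=xd/s,yd/s
    P=np.stack([x*depth,y*depth,depth],-1)
    R,_=cv2.Rodrigues(np.array(c["rvec"],float))
    P=(P-np.array(c["tvec"]).ravel())@R
    P[depth<=0]=np.nan
    return P
E
python3 - <<'E'
from h import *
s=sense(); print(s)
for n in("side","top"):
    im,d=snapshot(n); cv2.imwrite(f"pics/{n}0.png",im[...,::-1]); np.save(f"pics/{n}0.npy",cloud(n,d)); print(calibration(n),(d>0).mean())
E
```

```text
{'time': 0.0, 'joint_pos': array([-6.88372632e+01,  7.51776159e+00,  8.53298739e+01, -1.74808508e-04,
        8.72630768e+01, -4.89340929e+00]), 'qd': array([ 0.01273632,  0.06273186, -0.04810122,  0.08016669, -0.04767015,
       -0.07576622]), 'joint_efforts': array([-2.62810236e-04, -5.69401145e+01, -5.00550807e+01, -5.27368884e-04,
        1.45795784e-02,  1.58393379e-05]), 'tool_pos': array([ 263.37661949, -538.51927095,  252.21105196]), 'tcp_rot': array([-1.79889676e+02, -9.27005364e-03,  2.60561457e+01]), 'ft_force': array([ 0.38266039,  0.31764579, -0.29624856]), 'wrist_torque': array([-0.0492753 , -0.01004539,  0.03649033]), 'grip_force': 0.0, 'finger_gap': 85.53158267376634}
{'fovy': 56.95905081835762, 'cx': 255.48766667867966, 'cy': 194.04162931961167, 'k1': -0.06843031004306994, 'rvec': array([ 2.43325096, -0.2474879 ,  0.10389247]), 'tvec': array([-528.01604104,  191.92711008, 1078.38421166])} 0.9961802164713541
{'fovy': 42.746717503911206, 'cx': 261.49136658088406, 'cy': 184.34009966668543, 'k1': 0.06488597363977135, 'rvec': array([ 2.13707572, -2.15191538,  0.16582843]), 'tvec': array([  24.42558531,  574.98256613, 1858.15818512])} 0.9959818522135416
```

View pics/side0.png

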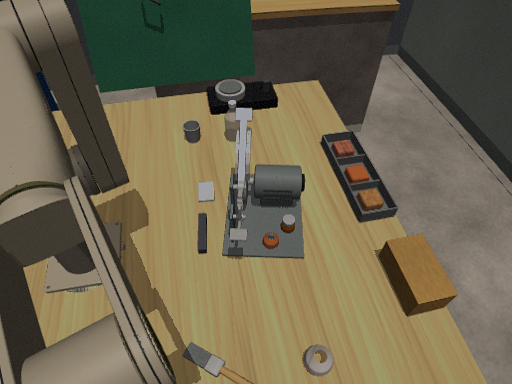

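View pics/top0.png

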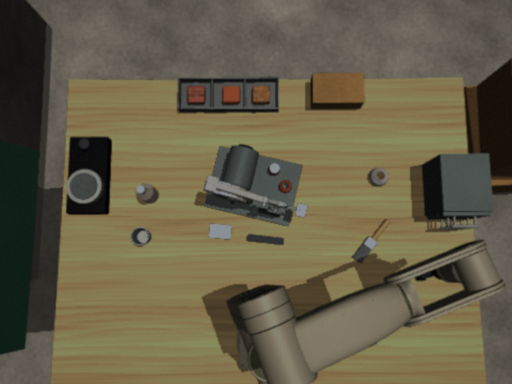

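The side view shows the pad near (243,115), the arm running down to the paddle near (238,234). The top view shows the pad near (213,185), and a pale square near (301,210) that is probably the paddle. I'll check these against depth.

Run:
```python
from h import *
for n,pts in(("side",[(243,112),(244,116),(238,233),(238,236),(236,251),(238,200)]),("top",[(213,185),(216,187),(301,210),(300,209),(262,197)])):
    P=np.load(f"pics/{n}0.npy")
    for u,v in pts: print(n,u,v,P[v,u].round())
    im=cv2.imread(f"pics/{n}0.png")
    x0,x1,y0,y1=(200,320,90,265) if n=="side" else (195,315,140,235)
    k=3.4 if n=="side" else 6
    cv2.imwrite(f"pics/{n}0c.png",cv2.resize(im[y0:y1,x0:x1],None,fx=k,fy=k,interpolation=cv2.INTER_CUBIC))
```

```text
side 243 112 [539. 192. 320.]
side 244 116 [540. 179. 316.]
side 238 233 [ 465. -118.  166.]
side 238 236 [ 464. -126.  164.]
side 236 251 [462. -79.  11.]
side 238 200 [480. -40. 208.]
top 213 185 [532. 182. 321.]
top 216 187 [526. 172. 314.]
top 301 210 [ 462. -120.  172.]
top 300 209 [ 466. -117.  165.]
top 262 197 [504.  20. 219.]
```

View pics/side0c.png

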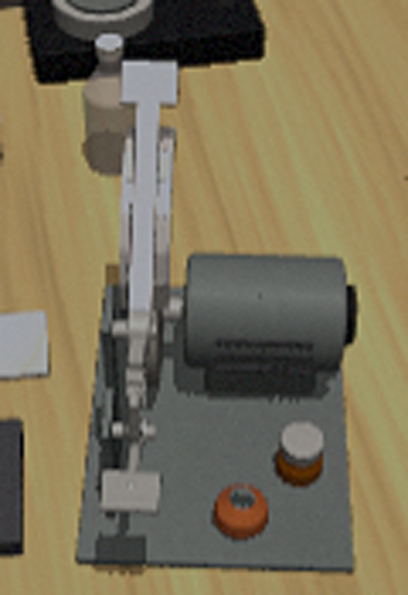

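View pics/top0c.png

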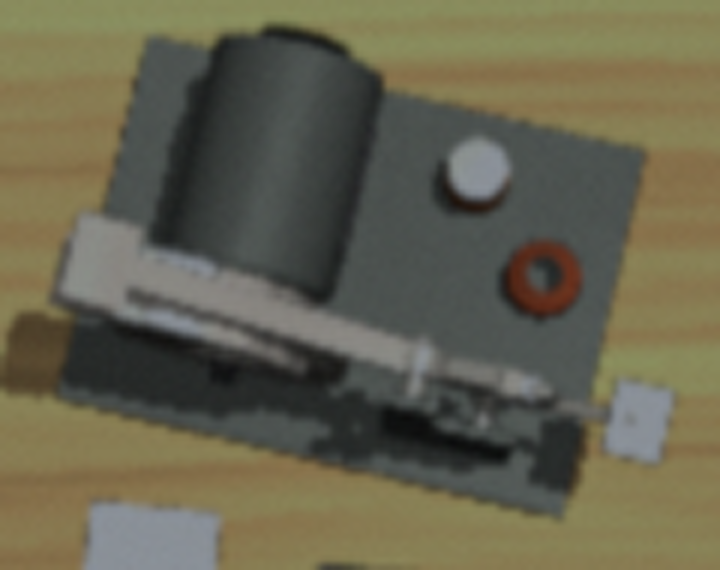

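The crops confirm it. The paddle is a pale plate at side (238,234) and top (301.5,210), and the pad is at side (244,114) and top (212,184). Next I'll get their centres and the axis direction.

```bash
cat >> h.py <<'E'
def plate(n,P,c,rad,zr):
    m=(np.linalg.norm(P[...,:2]-c,axis=-1)<rad)&(P[...,2]>zr[0])&(P[...,2]<zr[1])
    k,l,st,ce=cv2.connectedComponentsWithStats(m.astype(np.uint8))
    i=1+np.argmax(st[1:,4]); Q=P[l==i]
    r=cv2.minAreaRect(Q[:,:2].astype(np.float32))
    print(n,len(Q),"mean",Q.mean(0).round(1),"rect",np.round(r[0],1),np.round(r[1],1),round(r[2],1))
    return Q
E
python3 - <<'E'
from h import *
for n in("side","top"):
    P=np.load(f"pics/{n}0.npy")
    plate(n+" paddle",P,[464,-120],40,(150,185))
    Q=plate(n+" pad",P,[533,184],45,(285,345))
    # base plate outline z~12
    m=(abs(P[...,2]-12)<6)&(np.linalg.norm(P[...,:2]-[560,20],axis=-1)<260)
    k,l,st,ce=cv2.connectedComponentsWithStats(m.astype(np.uint8)); i=1+np.argmax(st[1:,4])
    r=cv2.minAreaRect(P[l==i][:,:2].astype(np.float32)); print(n,"base",r)
E
```

```text
side paddle 206 mean [ 464.9 -118.2  164.3] rect [ 465.9 -109.5] [55.9 45. ] 79.1
side pad 307 mean [537.2 177.6 312.3] rect [536.7 172.4] [66.2 49.8] 78.7
side base ((572.6171264648438, 26.932479858398438), (286.7719421386719, 250.8917694091797), 76.04671478271484)
top paddle 145 mean [ 463.2 -116.1  164.4] rect [ 465.5 -109.1] [57.1 46.8] 79.6
top pad 230 mean [535.9 179.  314.5] rect [533.9 172.4] [66.  49.4] 75.4
top base ((603.3661499023438, -37.743324279785156), (181.56118774414062, 188.3199920654297), 75.10735321044922)
```

Both views agree. The paddle centre is about (463,-119,165), the pad centre about (538,186,315), and they are 314 mm apart against an expected 317. Stand y points at about 76° in the world, so the hinge is near (496,12,200). Next I'll close the fingers, turn tool x along stand y, and move above the paddle.

```bash
python3 -m crank '[[1,-1,0,0,0],[4,-3,0,-0.1,0],[7.5,-6,0,-0.2,0],[11,-9,0,-0.3,0],[15,-12,0,-0.4,0],[19,-15,0,-0.5,0],[23,-18,0,-0.6,0],[27,-21,0,-0.7,0],[30,-24,0,-0.8,0],[33,-26.5,0,-0.876,0],[35,-28,0,-0.876,0],[36.4,-29,0,-0.876,0],[36.4,-29,0,-0.876,0],[36.4,-29,0,-0.876,0],[36.4,-29,0,-0.876,0]]' 40
python3 - <<'E'
from h import *
print({k:np.round(v,2) for k,v in sense().items() if k in("time","tool_pos","tcp_rot","ft_force","finger_gap")})
for n in("side","top"):
    im,d=snapshot(n); np.save(f"pics/{n}1.npy",cloud(n,d))
    x0,x1,y0,y1=(190,320,80,265) if n=="side" else (195,335,140,245)
    cv2.imwrite(f"pics/{n}1c.png",cv2.resize(im[y0:y1,x0:x1,::-1],None,fx=3.2,fy=3.2))
a,b=[cv2.imread(f"pics/{n}1c.png") for n in("side","top")]
h=max(a.shape[0],b.shape[0]); z=np.zeros((592,800,3),np.uint8)
z[:min(592,a.shape[0]),:a.shape[1]]=a[:592]; w=min(800-a.shape[1],b.shape[1]); z[:b.shape[0],a.shape[1]:a.shape[1]+w]=b[:,:w]
cv2.imwrite("pics/both1.png",z)
E
```

```text
time: 1.6
tool_pos: [462.7, -119.0, 253.2]
tcp_rot: [-180.0, 0.0, 76.2]
ft_force: [0.4, 0.7, 0.1]
finger_gap: 0.1
grip_force: 0.0
{'time': np.float64(1.6), 'tool_pos': array([ 462.7 , -119.01,  253.15]), 'tcp_rot': array([-1.7998e+02,  2.0000e-02,  7.6220e+01]), 'ft_force': array([0.4 , 0.67, 0.12]), 'finger_gap': np.float64(0.09)}
```

View pics/both1.png

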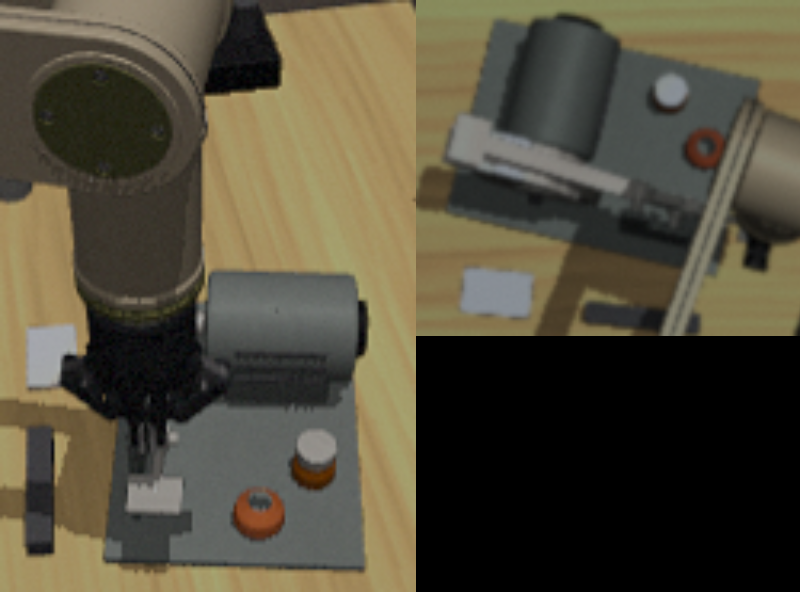

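The fingers stand over the paddle at side-crop (150,475). Now I'll descend and press, following the paddle's arc outward (−tool x).

```bash
python3 -m crank '[[0,0,1,0,0],[0,0,3,0,0],[-0.2,0,4.6,0,0],[-0.2,0,5.6,0,0],[-0.2,0,6.2,0,0],[-0.2,0,6.2,0,0]]'; python3 -m crank '[[0,0,0.2,0,0],[0,0,0.4,0,0],[-0.05,0,0.6,0,0],[-0.1,0,0.8,0,0],[-0.15,0,1,0,0],[-0.2,0,1.2,0,0],[-0.25,0,1.4,0,0],[-0.3,0,1.6,0,0],[-0.35,0,1.8,0,0],[-0.4,0,2,0,0]]'
```

```text
time: 2.3
tool_pos: [462.2, -120.5, 190.4]
tcp_rot: [-179.9, -0.0, 76.2]
ft_force: [0.5, -0.0, -0.2]
finger_gap: 0.0
grip_force: 0.0
time: 3.3
tool_pos: [461.8, -124.6, 171.2]
tcp_rot: [180.0, 0.0, 76.2]
ft_force: [-0.8, -3.8, 2.8]
finger_gap: 0.3
grip_force: 2.0
```

```bash
python3 -m crank '[[-0.1,0,0.1,0,0],[-0.15,0,0.2,0,0],[-0.2,0,0.3,0,0],[-0.25,0,0.4,0,0],[-0.3,0,0.5,0,0],[-0.35,0,0.6,0,0],[-0.35,0,0.6,0,0]]'; python3 -m crank '[[-0.05,0,0.1,0,0],[-0.05,0,0.2,0,0],[-0.05,0,0.2,0,0]]'
```

```text
time: 4.0
tool_pos: [461.1, -127.2, 166.1]
tcp_rot: [180.0, -0.1, 76.3]
ft_force: [-2.8, 4.0, 8.4]
finger_gap: 0.0
grip_force: 4.1
time: 4.3
tool_pos: [461.4, -127.4, 165.6]
tcp_rot: [179.9, -0.1, 76.3]
ft_force: [-6.1, 7.7, 20.2]
finger_gap: 0.1
grip_force: 9.8
```

The force rises to 20 N with no further motion, and the tip is at 143.6 mm against the expected 142, so the paddle is on its stop. I'll press slightly more, then lift straight up and clear.

```bash
python3 -m crank '[[0,0,0.1,0,0],[0,0,0.1,0,0],[0,0,-0.5,0,0],[0,0,-2,0,0],[-0.5,0,-5,0,0],[-1,0,-9,0,0],[-1,0,-13,0,0],[-1,0,-17,0,0],[-1,0,-21,0,0],[-1,0,-23.5,0,0],[-1,0,-23.5,0,0]]'
python3 - <<'E'
from h import *
for n in("side","top"):
    P=cloud(n,snapshot(n)[1]); np.save("pics/%s2.npy"%n,P)
    for c,r,z in(([461,-127],40,(115,185)),([533,184],45,(285,345))):
        try: plate(n,P,c,r,z)
        except Exception as e: print(n,"hidden",e)
E
```

```text
time: 5.4
tool_pos: [459.3, -138.6, 403.6]
tcp_rot: [179.6, 0.1, 76.2]
ft_force: [-0.0, -1.2, 0.2]
finger_gap: 0.3
grip_force: 0.0
side 236 mean [ 463.4 -125.   142.5] rect [ 465.5 -117.2] [55.7 45.4] 74.9
side 1 mean [557.2 163.2 306.8] rect [557.2 163.2] [0. 0.] 0.0
top 94 mean [ 458.3 -128.4  141.7] rect [ 459.8 -129.6] [31.8 45.3] 72.4
top 230 mean [535.9 179.1 313.9] rect [534.5 172.2] [67.5 50.3] 76.1
```

The paddle now reads z≈142, so the pawl is at about 0.24. The guard is still up at about 314. Next I'll move over the pad, about 33.3 cm along tool x, and descend to just above it.

```bash
python3 -m crank '[[1,0,0,0,0],[4,0,0,0,0],[8,0,0,0,0],[12,0,0,0,0],[16,0,0,0,0],[20,0,0,0,0],[24,0,0,0,0],[28,0,0,0,0],[31,0,0,0,0],[33,0,0,0,0],[33.3,0,0.5,0,0],[33.3,0,2,0,0],[33.3,0,4,0,0],[33.3,0,5,0,0],[33.3,0,5,0,0],[33.3,0,5,0,0]]'
python3 - <<'E'
from h import *
im,d=snapshot("side"); P=cloud("side",d)
plate("paddle",P,[461,-127],40,(115,185))
cv2.imwrite("pics/side3.png",cv2.resize(im[60:210,170:330,::-1],None,fx=4,fy=4))
E
```

```text
time: 7.1
tool_pos: [537.4, 185.1, 348.3]
tcp_rot: [-180.0, 0.0, 76.2]
ft_force: [-0.2, -0.1, 0.2]
finger_gap: -0.3
grip_force: 0.0
paddle 236 mean [ 463.4 -125.   142.5] rect [ 465.8 -116. ] [55.9 45.6] 75.0
```

View pics/side3.png

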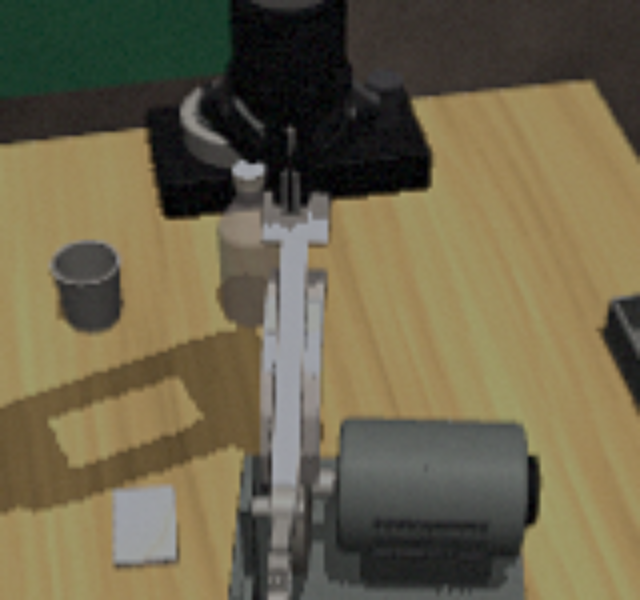

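The tip is over the pad at crop (290,205). I'll push down steadily along the pad's arc at about 0.25 rad/s, in two calls.

```bash
python3 -m crank '[[0,0,0.3,0,0],[0,0,0.6,0,0],[0.1,0,0.9,0,0],[0.3,0,1.3,0,0],[0.5,0,1.7,0,0],[0.75,0,2.1,0,0],[1,0,2.5,0,0],[1.25,0,3,0,0],[1.4,0,3.4,0,0]]'
```

```text
time: 8.05
tool_pos: [540.9, 199.3, 313.6]
tcp_rot: [-180.0, 0.0, 76.3]
ft_force: [1.2, 0.7, 2.7]
finger_gap: -0.2
grip_force: 1.2
```

With the guard at about 0.38 the push force is only 2.7 N, so it has passed the blocked range and the pawl is free. I'll continue.

```bash
python3 -m crank '[[0.2,0,0.5,0,0],[0.4,0,1,0,0],[0.6,0,1.5,0,0],[0.8,0,2,0,0],[0.95,0,2.5,0,0],[1.1,0,3,0,0],[1.25,0,3.5,0,0],[1.35,0,4,0,0],[1.45,0,4.5,0,0],[1.55,0,5,0,0],[1.63,0,5.4,0,0],[1.7,0,5.8,0,0],[1.77,0,6.2,0,0],[1.82,0,6.6,0,0],[1.86,0,7,0,0],[1.9,0,7.3,0,0],[1.92,0,7.6,0,0],[1.94,0,7.8,0,0],[1.94,0,7.8,0,0]]'; python3 -m crank '[[0,0,0.1,0,0],[0,0,0.2,0,0],[0,0,0.3,0,0],[0,0,0.4,0,0],[0,0,0.4,0,0]]'
```

```text
time: 9.95
tool_pos: [545.4, 217.7, 235.8]
tcp_rot: [-180.0, 0.0, 76.2]
ft_force: [-0.9, 0.2, 0.2]
finger_gap: 0.0
grip_force: 0.0
time: 10.45
tool_pos: [545.5, 217.9, 232.1]
tcp_rot: [-180.0, 0.0, 76.3]
ft_force: [-0.5, 1.1, 1.0]
finger_gap: 0.2
grip_force: 0.2
```

```bash
python3 -m crank '[[0,0,0.1,0,0],[0,0,0.2,0,0],[0,0,0.2,0,0]]'; python3 -m crank '[[0,0,0.1,0,0],[0,0,0.2,0,0],[0,0,0.2,0,0]]'
```

```text
time: 10.75
tool_pos: [545.6, 217.9, 231.9]
tcp_rot: [180.0, -0.0, 76.3]
ft_force: [-5.4, -2.2, 10.8]
finger_gap: 0.1
grip_force: 5.5
time: 11.05
tool_pos: [545.7, 217.9, 231.8]
tcp_rot: [179.9, -0.0, 76.3]
ft_force: [-11.3, -3.1, 21.8]
finger_gap: 0.4
grip_force: 10.6
```

The guard is on its stop: 22 N, no motion, tip at 209.8. Next I'll lift straight off, retreat upward and check.

```bash
python3 -m crank '[[0,0,-0.3,0,0],[0,0,-1,0,0],[0,0,-3,0,0],[0,0,-6,0,0],[0,0,-10,0,0],[2,0,-13,0,0],[5,0,-14,0,0],[9,0,-14,0,0],[11,0,-14,0,0],[12,0,-14,0,0],[12,0,-14,0,0],[12,0,-14,0,0]]'
python3 - <<'E'
from h import *
for n in("side","top"):
    im,d=snapshot(n); P=cloud(n,d)
    for c,r,z in(([461,-127],40,(115,185)),([547,221],40,(190,235))):
        try: plate(n,P,c,r,z)
        except Exception as e: print(n,"hidden",e)
    if n=="side": cv2.imwrite("pics/side4.png",im[...,::-1])
E
```

```text
time: 12.25
tool_pos: [574.1, 333.7, 368.0]
tcp_rot: [-180.0, 0.0, 76.2]
ft_force: [-0.3, -0.6, 0.6]
finger_gap: -0.2
grip_force: 0.0
side 238 mean [ 463.4 -124.7  142.3] rect [ 465.7 -116.5] [55.5 45.9] 74.5
side 166 mean [545.7 213.1 209. ] rect [546.1 212. ] [58.3 48.4] 80.1
top 137 mean [ 461.6 -123.7  142.7] rect [ 463.5 -116.6] [56.5 45.4] 77.6
top 185 mean [544.5 214.9 210.1] rect [543.3 211.1] [57.2 50.5] 75.9
```

View pics/side4.png

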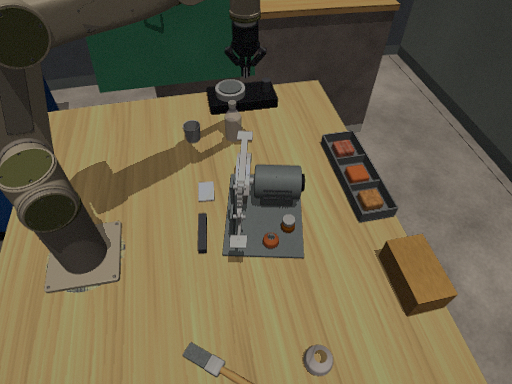

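The guard arm is level, with the pad at (245,136) and z≈210. The paddle is still down at (238,240), z≈142.5. The bystanders haven't moved, and the gripper is clear at (245,55).

```bash
python3 -c "from bench import hand_in; print(hand_in())"
```

```text
the job is handed in; nothing more can be done
None
```

I pressed the pawl free, and it stayed free. I then pushed the guard steadily down onto its stop (pad at about 210 mm), backed the robot clear and handed the job in at about 12 s; no verdict came back.

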